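Vent and open the coolant reservoir

ROBOT

A 6-joint arm with a two-finger parallel gripper is mounted at the origin on a cart in front of the work surface, level with it; the furniture and walls round the work are solid. World frame = base frame: x ahead of the robot, y to its left, z up, the work surface at z = 0. Lengths are in m, angles in rad, forces in N, time in s.
With the tool pointing down it reaches from about 0.35 to 0.95 m from the base axis. Payload 17.4 kg.
Tool frame: the origin (TCP) lies at the very end of the fingers, on their centre line; the grasp point (between the pads) lies 19 mm behind it; z points along the fingers, y is the direction in which the jaws open and shut (so a half turn about z gives the same grasp; the last joint's range is limited). The gripper opens to 93 mm and grips with 3 to 60 N. Pads are 15 mm wide; open, the fingers measure 128 mm over their backs; the gripper's body (75 mm by 188 mm) begins 65 mm behind the grasp point.
Start: joints at [1.206, 0.116, 1.442, -0, 1.584, -0.038], TCP at [0.217, 0.639, 0.219] pointing down, gripper open.
Joint ranges: [-2.83, 2.83], [-0.83, 2.19], [0.07, 2.5], [-1.14, 4.28], [0.01, 3], [-2.97, 2.97]. Speed limits (rad/s): [1.89, 1.89, 2.22, 3.14, 3.14, 3.14].

INTERFACE

Orientations are given as a unit quaternion [x, y, z, w].
In Python, from bench import robot gives the robot as it stands. The module is installed in compiled form; this text tells all that it offers.
- The arm moves only by the tool carry_out, never from a script. Its argument "series" is a list of rows, each a list of 7 numbers: the turn, a rotation vector about the tool's x, y, z in degrees, then the shift along the tool's x, y, z in cm, then the opening, from -1 (shut) to 1 (fully open), so that 0 is half open. A call has 1 to 12 rows; each row shifts and turns the commanded pose from where the row before left it, along the tool's axes as they then stand; what a row does not reach is not made up. A row lasts 1/12 s, in which the tool goes at most 41.7 mm and 7.16 degrees, less where a joint would pass 70% of its speed; a pose out of reach is approached as far as the arm can. A call with a gripper value outside its range is refused whole. The fingers move at their own pace and stop on an object; "newtons" is the grip in N (left out, the last holds). Time passes only in rows, so rows that do not move let the fingers close. It gives the time, the measured TCP pose, the force and the opening at its end, in the units of the state.
- robot.read_state(): the state, without advancing time (a new reading comes with each control period).
- robot.camera(name): name is "side" or "top" or "wrist"; returns the picture (420x560x3 uint8, red, green, blue); there is no depth.
- robot.get_calibration(name): a dict with "fx", "fy", "cx", "cy" (pixels), "D" ([k1, k2, p1, p2, k3] as OpenCV has them; the pictures are not rectified), "rvec" (rotation vector, rad) and "tvec" (3), from world to camera coordinates, as OpenCV has them; the wrist camera has in their place "hand_eye" (4x4, takes a point from camera to tool coordinates, whose origin is the TCP and whose axes are the flange's). Camera axes: x right, y down, z forward; pixel columns grow to the right and rows downward; lengths in m; the calibration is good to about 2 mm. A picture is of the moment at which its call begins: read the wrist's pose just before it. get_calibration takes no time and is no camera call.
- robot.sign_off(): hands the job in, once; it reports no verdict.
Trained networks look in the newest picture that a camera, given by its name, has taken for a name from the list of things; names that differ only in an ending like _2 or _b are one class to them, and where a whole thing is asked for, a point or a joint stands for the part that bears it (a point fixed in the world has none). Each returns a list of dicts, best first, with "confidence" (0 to 1); they miss things now and then, are a little off and sometimes report something else, mostly with a low value. They report only what shows in the picture. A call takes as long as a camera call.
- robot.silhouettes(label, camera): "region" (420x560 bool, what is visible of it).
- robot.landmark_of(label, camera): "xyz" ([x, y, z] in m, in world coordinates, good to about 4 mm: a listed point, or the origin of a listed thing).
The state is a dict: "time_s": time; "joints": joint angles; "joint_velocities": joint speeds; "joint_torque": joint torques, N m; "eef_pos": TCP position; "tcp_rot": TCP orientation; "force": force on the tool from outside, world axes, zero at the start; "torque": the same for the moment, N m; "finger_gap": opening from 0.0 (shut) to 1.0 (fully open).
Only numpy, scipy, OpenCV 4.12 (cv2) and the standard library are available. Lean on these libraries where they do the work, as an engineer would, in place of code of your own. Each camera call takes 0.05 s, during which the arm holds its last target.

TASK

Vent and open the coolant reservoir: press its cap down and turn it anticlockwise past the first catch into the half-way safety position, and let go of it there for a good second so that the pressure can blow off; then press and turn it past the second catch until it comes free. Lift it off and lay it flat, grip bar up, in the round steel dish where that stands. Do not drop the cap or disturb the small things lying about.

Things in the scene. Friction and masses are not known exactly. Their poses are not given: they have to be found in the camera images.
- tank: White plastic coolant reservoir, 100 x 150 x 70 mm, strapped to a steel plate (124 x 172 x 8 mm) that stays put. Origin: centre of the plate's underside, z up. Top 79 mm above the bench. The filler neck stands upright on top, 28 mm from the origin along +y; a black level sender, 99 mm high, stands on the -y side; two hose stubs stick out on the +x side.
- neck (a point): Centre of the filler neck's open top rim, 96 mm above the bench; axes as the tank's. Under the rim a flange, 46 mm wide, 6 mm thick, with two opposite gaps; the cap's two tangs hook under it. Two downward teeth, 3.5 mm deep, bar the tangs: the two catches. Unpressed, a tang cannot pass. How the flange is turned in the tank differs by up to 30 deg either way and is hidden by the cap.
- cap: Black round pressure cap, 57 mm wide, 38 mm high, about 0.12 kg, seated on the neck at the start, shut. Origin: centre of its lower edge, 9 mm below the neck's rim when seated; z up, x along the grip bar to the pointer. The straight grip bar on its flat deck is 46 mm long (x), 14 mm wide (y), 18 mm high. Once free it lifts straight up and is clear of the neck 12 mm up; its hollow side is below.
- pointer (a point): Pointer nose on the cap's deck edge, 26 mm from its axis along +x, 13 mm above the neck's rim when seated unpressed. Travel anticlockwise: the shut cap turns 4 to 38 deg unpressed until the first tooth stops it; press and turn 42 to 56 deg from there: it springs up in the half-way pocket (14 deg of play). From the second tooth, 30 to 48 deg pressed: free; solid stop at 50.
- dish: Round steel parts dish, loose, 113 mm wide at the rim, 22 mm high, 0.15 kg; flat floor about 80 mm wide, 2 mm thick. Origin: centre of its underside.
- seal: Black seal ring lying on the bench, 68 mm wide, 9 mm high; origin: centre of its underside. Leave it alone.
- tape: Roll of black insulating tape lying flat, 62 mm wide, 19 mm high; origin: centre of its underside. Leave it alone.
- deck (a point): Centre of the cap's flat deck, 20 mm above the cap's origin, at the foot of the grip bar; fingers on both sides of the bar can rest their tips on the deck. A spring holds the cap up: 10 N when seated, 15 N pressed 3.5 mm down (just clear of a tooth), 17.5 N at the solid stop 5 mm down. Seal friction resists turning while pressed (up to about 0.5 N m).
- nut: Steel hexagon nut lying flat, 27 mm wide, 13 mm high; origin: centre of its underside. Leave it alone.
- cap_disc (a joint): The sprung sealing disc inside the cap: how far the cap is pressed down, in m. 0 = seated, not pressed; 0.0035 = the tangs just clear a tooth; 0.005 = solid stop; -0.004 = cap off the neck, spring out.

How it is judged:
On the way, in this order (a step that is already met when the one before it is completed fails the run):
1. the cap is pressed down clear of its first catch (value of joint cap_disc above 0.003 m), for 0.1 s.
2. the cap rests sprung up in the half-way safety position on the neck, let go, for about a second (distance of pointer from where it was at the start of the episode between 0.0182 and 0.0395 m and z of pointer in the frame of neck between 0.0113 and 0.0155 m and horizontal distance between cap and neck below 0.004 m and contact force between the fingers and cap below 0.1 N), for 0.8 s.
3. the cap is pressed down clear of its second catch (value of joint cap_disc above 0.003 m), for 0.1 s.
At the end, for the whole second after the job is handed in: The cap lies flat (within 14 degrees), grip bar up, at rest in the dish: its centre within 35 mm of the dish's centre and its lower edge less than 10 mm above the dish's underside; the dish stands level (horizontal distance between cap and dish below 0.035 m and z of cap in the frame of dish below 0.01 m and angle between cap's own z axis and vertical below 0.25 rad and angle between dish's own z axis and vertical below 0.1 rad and linear speed of cap below 0.02 m/s); the robot touches nothing.
It fails at once if the cap is dropped or thrown: faster than 0.8 m/s while not held (linear speed of cap above 0.8 m/s and contact force between the fingers and cap below 0.5 N).
It fails at once if the dish is shoved more than 60 mm (distance of dish from where it was at the start of the episode above 0.06 m).
It fails at once if a bystander is moved more than 30 mm (distance of any of seal, tape, nut from where it was at the start of the episode above 0.03 m).
It also fails if it takes over 67 s, if anything falls off the work surface, if the arm or the gripper's body presses on something with over 40 N, if the wrist force passes 120 N, or if a joint passes its speed limit or range.

## Working session

There is one attempt and no reset: what is moved stays moved. The work goes in short steps, Python scripts to look and compute and a tool call to move; the robot and the scene stay as the last step left them, time stands still between calls to the robot, and variables do not carry over. Pictures are saved under pics/ and viewed, and the job is handed in when it is done.

Besides the shell and the picture viewer there is one more tool, called as a command line: name --pt "numbers of a row" for each row, then --argument value for the rest. carry_out: Moves the arm, as the interface text tells. Its arguments: {"type":"object","properties":{"series":{"type":"array","items":{"type":"array","items":{"type":"number"}}},"newtons":{"type":"number"}},"required":["series"]}

```bash
mkdir -p pics
cat > h.py <<'E'
import numpy as np, cv2
from bench import robot
from scipy.spatial.transform import Rotation as R
def snap(cam,name):
    im=robot.camera(cam); cv2.imwrite(f'pics/{name}.png',im[:,:,::-1]); return im
def st():
    s=robot.read_state(); print('t',round(s['time_s'],2),'p',np.round(s['eef_pos'],4),'q',np.round(s['tcp_rot'],4),'F',np.round(s['force'],2),'T',np.round(s['torque'],2),'gap',round(s['finger_gap'],3),'j',np.round(s['joints'],3)); return s
E
python3 - <<'E'
from h import *
s=st(); print(R.from_quat(s['tcp_rot']).as_matrix().round(3))
for c in ['top','side']:
    snap(c,c+'0')
    for l in ['tank','neck','cap','pointer','deck','dish','seal','tape','nut']:
        r=robot.landmark_of(l,c); print(c,l,[(round(x['confidence'],2),np.round(x['xyz'],4).tolist()) for x in r[:2]])
print(robot.read_state()['time_s'])
E
```

```text
t 0.0 p [0.2166 0.6391 0.2179] q [ 1.627e-01  9.867e-01 -6.000e-04 -1.000e-04] F [-0.29 -0.41  0.29] T [ 0.01 -0.01  0.04] gap 0.999 j [ 1.206  0.116  1.442  0.     1.584 -0.038]
[[-0.947  0.321 -0.   ]
 [ 0.321  0.947 -0.001]
 [ 0.    -0.001 -1.   ]]
top tank [(0.78, [0.4633, -0.1729, -0.0002])]
top neck [(0.79, [0.4709, -0.1487, 0.0926]), (0.48, [0.5208, 0.2136, -0.0])]
top cap [(0.67, [0.4703, -0.1452, 0.0879])]
top pointer [(0.88, [0.4524, -0.1278, 0.111])]
top deck [(0.85, [0.4722, -0.1478, 0.1134])]
top dish [(0.9, [0.5279, 0.0289, -0.0006])]
top seal []
top tape [(0.97, [0.5706, -0.2556, -0.0016])]
top nut [(0.41, [0.4236, -0.0613, 0.0016])]
side tank [(0.93, [0.4596, -0.1704, -0.0033])]
side neck [(0.6, [0.4607, -0.1719, -0.0057]), (0.59, [0.4703, -0.1461, 0.0937])]
side cap [(0.59, [0.4735, -0.1468, 0.0832])]
side pointer [(0.79, [0.4531, -0.13, 0.1057])]
side deck [(0.91, [0.4712, -0.1448, 0.1054]), (0.57, [0.5169, 0.2156, -0.0046])]
side dish [(0.93, [0.524, 0.0285, -0.0017])]
side seal [(0.58, [0.5156, 0.2168, -0.0032])]
side tape [(0.77, [0.5676, -0.2528, -0.0032])]
side nut [(0.5, [0.4265, -0.0633, -0.0001])]
1.0
```

View pics/top0.png

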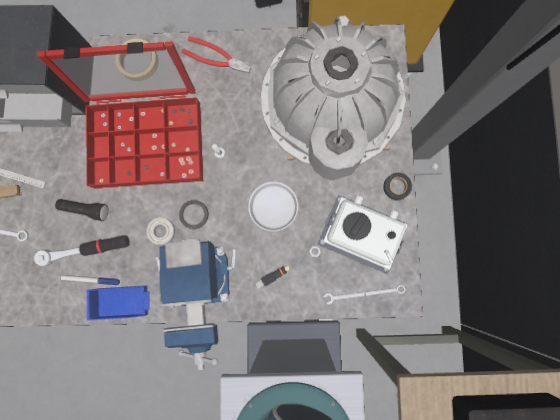

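View pics/side0.png

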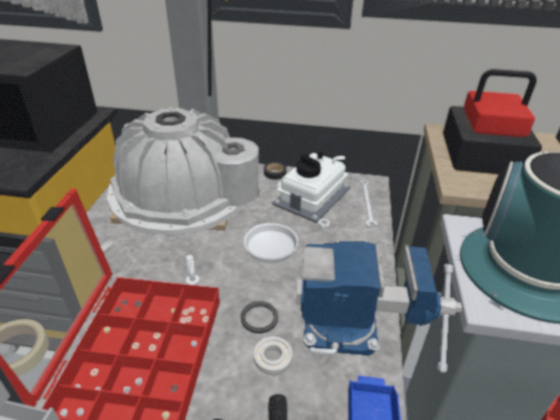

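Run:
```python
from h import *
c=robot.get_calibration('wrist'); print(c['fx'],c['cx'],c['cy'],np.round(c['hand_eye'],3))
```

```text
296.7528932694709 277.73118042077687 212.39860028921336 [[ 0.    -0.958 -0.287  0.08 ]
 [ 1.    -0.     0.     0.001]
 [-0.    -0.287  0.958 -0.164]
 [ 0.     0.     0.     1.   ]]
```

carry_out --pt "0 0 0 0 0 -4 1" --pt "0 0 0 0 0 -4 1" --pt "0 0 0 -1.76 -2.37 0 1" --pt "0 0 0 -1.76 -2.37 0 1" --pt "0 0 0 -1.76 -2.37 0 1" --pt "0 0 0 -1.76 -2.37 0 1" --pt "0 0 0 -1.76 -2.37 0 1" --pt "0 0 0 -1.76 -2.37 0 1" --pt "0 0 0 -1.76 -2.37 0 1" --pt "0 0 0 -1.76 -2.37 0 1" --pt "0 0 0 -1.76 -2.37 0 1" --pt "0 0 0 -1.76 -2.37 0 1"

```text
time_s: 2.0
eef_pos: [0.3074, 0.357, 0.2988]
tcp_rot: [0.163, 0.987, 0.0, 0.0]
force: [0.5, 0.1, -0.4]
finger_gap: 0.998
```

carry_out --pt "0 0 0 -1.76 -2.37 0 1" --pt "0 0 0 -1.76 -2.37 0 1" --pt "0 0 0 -1.76 -2.37 0 1" --pt "0 0 0 -1.76 -2.37 0 1" --pt "0 0 0 -1.76 -2.37 0 1" --pt "0 0 0 -1.76 -2.37 0 1" --pt "0 0 0 -1.76 -2.37 0 1" --pt "0 0 0 -1.76 -2.37 0 1" --pt "0 0 0 -1.76 -2.37 0 1" --pt "0 0 0 -1.76 -2.37 0 1" --pt "0 0 0 -1.76 -2.37 0 1" --pt "0 0 0 -1.76 -2.37 0 1"

```text
time_s: 3.0
eef_pos: [0.4161, 0.0197, 0.2989]
tcp_rot: [0.163, 0.987, 0.0, 0.0]
force: [1.1, 0.4, 0.6]
finger_gap: 1.0
```

Run:
```python
from h import *
s=st()
```

```text
t 3.0 p [0.4161 0.0197 0.2989] q [1.627e-01 9.867e-01 1.000e-04 4.000e-04] F [1.1  0.35 0.59] T [-0.02  0.02  0.  ] gap 1.0 j [-0.014 -0.469  1.824  0.     1.786 -1.258]
```

carry_out --pt "0 0 7 0 0 0 1" --pt "0 0 7 0 0 0 1" --pt "0 0 7 0 0 0 1" --pt "0 0 7 0 0 0 1" --pt "0 0 7 0 0 0 1" --pt "0 0 7 0 0 0 1" --pt "0 0 7 0 0 0 1" --pt "0 0 7 0 0 0 1" --pt "0 0 7 0 0 0 1" --pt "0 0 7 0 0 0 1" --pt "0 0 7 0 0 0 1" --pt "0 0 7 0 0 0 1"

```text
time_s: 4.0
eef_pos: [0.416, 0.0212, 0.2988]
tcp_rot: [0.783, 0.622, 0.0, 0.0]
force: [-0.1, -0.8, 0.6]
finger_gap: 1.003
```

carry_out --pt "0 0 7 0 0 0 1" --pt "0 0 7 0 0 0 1" --pt "0 0 7 0 0 0 1" --pt "0 0 7 0 0 0 1" --pt "0 0 7 0 0 0 1" --pt "0 0 7 0 0 0 1" --pt "0 0 7 0 0 0 1" --pt "0 0 7 0 0 0 1" --pt "0 0 7 0 0 0 1" --pt "0 0 7 0 0 0 1" --pt "0 0 7 0 0 0 1" --pt "0 0 7 0 0 0 1"

```text
time_s: 5.0
eef_pos: [0.416, 0.0212, 0.2988]
tcp_rot: [0.998, -0.062, 0.0, 0.0]
force: [-0.3, -0.0, 0.0]
finger_gap: 1.001
```

carry_out --pt "0 0 7 0 0 0 1" --pt "0 0 7 0 0 0 1" --pt "0 0 7 0 0 0 1" --pt "0 0 7 0 0 0 1" --pt "0 0 7 0 0 0 1" --pt "0 0 2 0 0 0 1" --pt "0 0 0 0 0 0 1"

```text
time_s: 5.58
eef_pos: [0.416, 0.0212, 0.2988]
tcp_rot: [0.928, -0.373, 0.0, -0.0]
force: [0.4, 0.6, -0.8]
finger_gap: 1.0
```

```bash
cat >> h.py <<'E'
def totool(s,w):
    return R.from_quat(s['tcp_rot']).as_matrix().T@np.asarray(w)
def yaw(s):
    m=R.from_quat(s['tcp_rot']).as_matrix(); return np.degrees(np.arctan2(m[1,1],m[0,1]))
E
python3 - <<'E'
from h import *
s=st(); print(yaw(s), 100*totool(s,np.array([.471,-.147,.29])-s['eef_pos']))
E
```

```text
t 5.58 p [0.416  0.0212 0.2988] q [ 9.277e-01 -3.733e-01  1.000e-04 -0.000e+00] F [ 0.41  0.56 -0.78] T [ 0.02  0.15 -0.04] gap 1.0 j [-0.01  -0.469  1.824 -0.     1.786  2.325]
-133.83358329449825 [15.61494524  8.3210361   0.87757063]
```

carry_out --pt "0 0 0 2.6 1.4 0 1" --pt "0 0 0 2.6 1.4 0 1" --pt "0 0 0 2.6 1.4 0 1" --pt "0 0 0 2.6 1.4 0 1" --pt "0 0 0 2.6 1.4 0 1" --pt "0 0 0 2.6 1.3 0 1" --pt "0 0 0 0 0 3 1" --pt "0 0 0 0 0 3 1" --pt "0 0 0 0 0 0 1" --pt "0 0 0 0 0 0 1"

```text
time_s: 6.42
eef_pos: [0.4709, -0.1465, 0.2382]
tcp_rot: [0.928, -0.372, -0.001, 0.0]
force: [0.1, 0.9, 0.7]
finger_gap: 1.003
```

Run:
```python
from h import *
s=st(); print(yaw(s))
snap('wrist','w1')
for l in ['neck','cap','pointer','deck','nut']:
    r=robot.landmark_of(l,'wrist'); print(l,[(round(x['confidence'],2),np.round(x['xyz'],4).tolist()) for x in r[:2]])
```

```text
t 6.42 p [ 0.4709 -0.1465  0.2382] q [ 0.9283 -0.3718 -0.0011  0.    ] F [0.13 0.88 0.66] T [ 0.01  0.12 -0.01] gap 1.003 j [-0.353 -0.29   1.79   0.     1.643  1.979]
-133.6529592739928
neck []
cap [(0.69, [0.4749, -0.1437, 0.0882])]
pointer [(0.88, [0.4499, -0.1376, 0.1051]), (0.42, [0.4736, -0.1444, 0.0889])]
deck [(0.61, [0.474, -0.1474, 0.1072])]
nut [(0.78, [0.4276, -0.0599, -0.0024])]
```

View pics/w1.png

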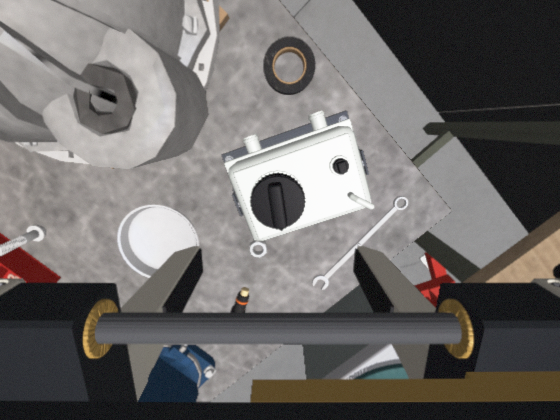

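Run:
```python
import cv2
im=cv2.imread('pics/w1.png')[150:260,210:350]
im=cv2.convertScaleAbs(cv2.resize(im,None,fx=5.5,fy=5.5,interpolation=cv2.INTER_CUBIC),alpha=2.5,beta=10)
cv2.imwrite('pics/w1c.png',im); print(im.shape)
```

```text
(605, 770, 3)
```

View pics/w1c.png

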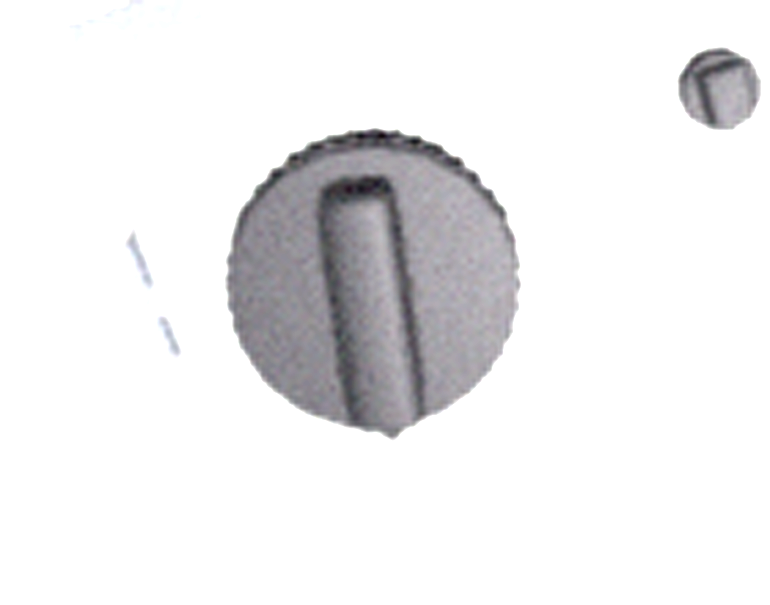

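```bash
cat >> h.py <<'E'
def bp(s,uv,z):
    c=robot.get_calibration('wrist'); K=np.array([[c['fx'],0,c['cx']],[0,c['fy'],c['cy']],[0,0,1.]])
    u=cv2.undistortPoints(np.array([[uv]],float),K,np.array(c['D']))[0,0]
    H=np.array(c['hand_eye']); T=np.eye(4);T[:3,:3]=R.from_quat(s['tcp_rot']).as_matrix();T[:3,3]=s['eef_pos']
    M=T@H; d=M[:3,:3]@np.array([u[0],u[1],1]); o=M[:3,3]; return o+d*(z-o[2])/d[2]
E
python3 - <<'E'
from h import *
s=st()
f=lambda x,y:(210+x/5.5,150+y/5.5)
a=bp(s,f(358,192),.125);b=bp(s,f(388,415),.125);c=bp(s,f(374,287),.107);p=bp(s,f(394,433),.109)
print(a,b,np.linalg.norm(a-b),(a+b)/2,c,p)
d=b-a;print('bar yaw',np.degrees(np.arctan2(d[1],d[0])), 'ptr yaw', np.degrees(np.arctan2(*(p-c)[1::-1])))
print(100*totool(s,c-s['eef_pos']))
E
```

```text
t 6.72 p [ 0.4718 -0.1465  0.2401] q [ 0.9282 -0.372   0.001  -0.    ] F [-0.52 -0.05  0.47] T [0.03 0.19 0.  ] gap 1.0 j [-0.353 -0.291  1.788 -0.     1.643  1.98 ]
[ 0.49154486 -0.16073719  0.125     ] [ 0.45820842 -0.13627216  0.125     ] 0.04135040828837135 [ 0.47487664 -0.14850467  0.125     ] [ 0.47389748 -0.1477338   0.107     ] [ 0.45066812 -0.13087471  0.109     ]
bar yaw 143.7257101984404 ptr yaw 144.0291169498524
[ 0.21331401 -0.05107481 13.31261807]
```

carry_out --pt "0 0 0 0.15 0 0 1" --pt "0 0 -3.8 0 0 2.5 1" --pt "0 0 -3.8 0 0 2.5 1" --pt "0 0 0 0 0 2.5 1" --pt "0 0 0 0 0 2.5 1" --pt "0 0 0 0 0 1 1" --pt "0 0 0 0 0 0.8 1" --pt "0 0 0 0 0 0 1" --pt "0 0 0 0 0 0 1"

```text
time_s: 7.47
eef_pos: [0.4729, -0.1478, 0.1217]
tcp_rot: [0.951, -0.31, 0.0, 0.0]
force: [-0.8, -0.6, 0.9]
finger_gap: 0.998
```

Run:
```python
from h import *
s=st(); print(yaw(s))
snap('wrist','w2'); snap('side','s2')
```

```text
t 7.47 p [ 0.4729 -0.1478  0.1217] q [ 9.507e-01 -3.100e-01  4.000e-04  0.000e+00] F [-0.78 -0.64  0.93] T [0.06 0.17 0.01] gap 0.998 j [-0.354 -0.242  1.941 -0.     1.442  1.847]
-126.12212051208903
```

View pics/w2.png

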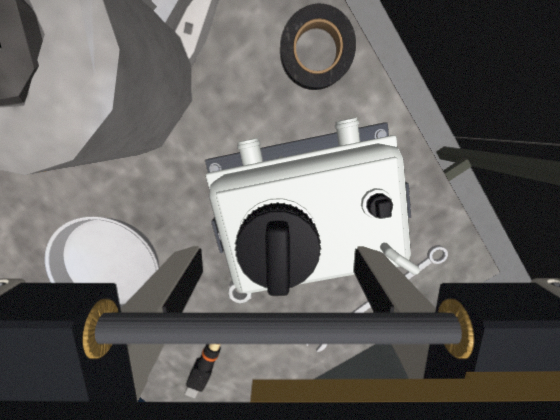

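View pics/s2.png

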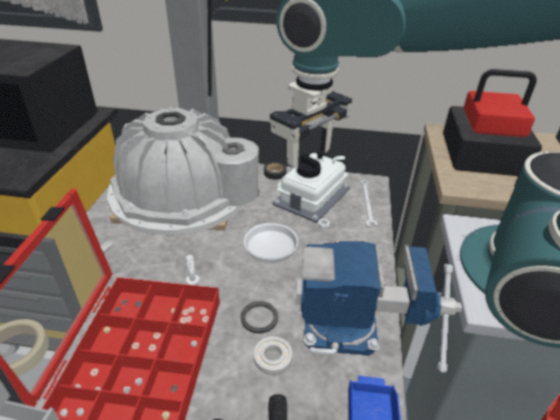

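carry_out --pt "0 0 0 0 0 0.6 1" --pt "0 0 0 0 0 0.6 1" --pt "0 0 0 0 0 0 -1" --pt "0 0 0 0 0 0 -1" --pt "0 0 0 0 0 0 -1" --pt "0 0 0 0 0 0 -1" --pt "0 0 0 0 0 0 -1" --pt "0 0 0 0 0 0 -1" --pt "0 0 0 0 0 0 -1" --pt "0 0 0 0 0 0 -1" --newtons 20

```text
time_s: 8.4
eef_pos: [0.4725, -0.1477, 0.1087]
tcp_rot: [0.951, -0.31, 0.0, 0.0]
force: [-0.5, -1.4, -0.3]
finger_gap: 0.476
```

Run:
```python
from h import *
s=st(); print(yaw(s))
```

```text
t 8.4 p [ 0.4725 -0.1477  0.1087] q [ 0.9507 -0.31    0.      0.    ] F [-0.47 -1.43 -0.28] T [0.06 0.15 0.01] gap 0.476 j [-0.354 -0.234  1.956 -0.     1.42   1.847]
-126.12221359141536
```

carry_out --pt "0 0 0 0 0 0 -1" --pt "0 0 0 0 0 0 -1" --pt "0 0 0 0 0 0 -1" --pt "0 0 0 0 0 0 -1" --pt "0 0 0 0 0 0 -1" --pt "0 0 0 0 0 0 -1" --pt "0 0 0 0 0 0 -1" --newtons 20

```text
time_s: 8.98
eef_pos: [0.4725, -0.1476, 0.1087]
tcp_rot: [0.951, -0.31, 0.0, -0.0]
force: [0.8, 0.6, -0.1]
finger_gap: 0.15
```

Run:
```python
from h import *
s=st(); print(yaw(s))
```

```text
t 8.98 p [ 0.4725 -0.1476  0.1087] q [ 0.9507 -0.31    0.     -0.    ] F [ 0.79  0.59 -0.07] T [ 0.15  0.06 -0.02] gap 0.15 j [-0.354 -0.234  1.956  0.     1.42   1.847]
-126.12145392200175
```

carry_out --pt "0 0 0 0 0 0 -1" --pt "0 0 0 0 0 0 -1" --pt "0 0 -2 0 0 0 -1" --pt "0 0 -2 0 0 0 -1" --pt "0 0 0 0 0 0 -1" --newtons 40

```text
time_s: 9.4
eef_pos: [0.4725, -0.1477, 0.1086]
tcp_rot: [0.961, -0.276, -0.0, -0.0]
force: [0.5, 0.6, 1.2]
finger_gap: 0.146
```

Run:
```python
from h import *
s=st(); print(yaw(s))
```

```text
t 9.4 p [ 0.4725 -0.1477  0.1086] q [ 0.9612 -0.2759 -0.     -0.    ] F [0.54 0.63 1.19] T [ 0.16  0.09 -0.14] gap 0.146 j [-0.354 -0.234  1.956  0.     1.42   1.775]
-122.03091685909214
```

carry_out --pt "0 0 -2 0 0 0 -1" --pt "0 0 -2 0 0 0 -1" --pt "0 0 0 0 0 0 -1"

```text
time_s: 9.65
eef_pos: [0.4725, -0.1477, 0.1087]
tcp_rot: [0.97, -0.243, 0.0, 0.0]
force: [1.0, 0.9, -0.0]
finger_gap: 0.146
```

Run:
```python
from h import *
s=st(); print(yaw(s))
```

```text
t 9.65 p [ 0.4725 -0.1477  0.1087] q [ 0.9701 -0.2427  0.      0.    ] F [ 1.    0.94 -0.02] T [ 0.14  0.09 -0.12] gap 0.146 j [-0.354 -0.234  1.956 -0.     1.42   1.707]
-118.09611542705825
```

carry_out --pt "0 0 -2 0 0 0 -1" --pt "0 0 -2 0 0 0 -1" --pt "0 0 0 0 0 0 -1"

```text
time_s: 9.9
eef_pos: [0.4725, -0.1477, 0.1087]
tcp_rot: [0.978, -0.209, 0.0, 0.0]
force: [-0.4, 0.9, 0.4]
finger_gap: 0.15
```

Run:
```python
from h import *
s=st(); print(yaw(s))
```

```text
t 9.9 p [ 0.4725 -0.1477  0.1087] q [ 0.9779 -0.2091  0.      0.    ] F [-0.43  0.91  0.39] T [ 0.04  0.16 -0.07] gap 0.15 j [-0.355 -0.234  1.956 -0.     1.42   1.638]
-114.14123019204487
```

carry_out --pt "0 0 -2 0 0 0 -1" --pt "0 0 -2 0 0 0 -1" --pt "0 0 0 0 0 0 -1"

```text
time_s: 10.15
eef_pos: [0.4725, -0.1477, 0.1087]
tcp_rot: [0.985, -0.175, 0.0, 0.0]
force: [0.5, 0.5, 1.2]
finger_gap: 0.146
```

Run:
```python
from h import *
s=st(); print(yaw(s))
```

```text
t 10.15 p [ 0.4725 -0.1477  0.1087] q [ 0.9846 -0.1751  0.      0.    ] F [0.49 0.48 1.22] T [ 0.03  0.15 -0.1 ] gap 0.146 j [-0.354 -0.234  1.956 -0.     1.42   1.568]
-110.16652969462866
```

carry_out --pt "0 0 -2 0 0 0 -1" --pt "0 0 -2 0 0 0 -1" --pt "0 0 0 0 0 0 -1"

```text
time_s: 10.4
eef_pos: [0.4725, -0.1474, 0.1086]
tcp_rot: [0.99, -0.141, 0.0, -0.0]
force: [0.8, 3.3, -0.5]
finger_gap: 0.154
```

Run:
```python
from h import *
s=st(); print(yaw(s))
```

```text
t 10.4 p [ 0.4725 -0.1474  0.1086] q [ 9.900e-01 -1.409e-01  0.000e+00 -3.000e-04] F [ 0.79  3.35 -0.49] T [ 0.68 -0.02 -0.45] gap 0.154 j [-3.540e-01 -2.340e-01  1.956e+00  1.000e-03  1.420e+00  1.499e+00]
-106.20454225398744
```

carry_out --pt "0 0 3 0 0 0 -1" --pt "0 0 0 0 0 0.15 -1" --pt "0 0 0 0 0 0.15 -1" --pt "0 0 0 0 0 0.12 -1" --pt "0 0 0 0 0 0 -1" --newtons 60

```text
time_s: 10.82
eef_pos: [0.4727, -0.1476, 0.1054]
tcp_rot: [0.986, -0.167, 0.0, -0.0]
force: [-4.6, 4.2, 13.1]
finger_gap: 0.146
```

Run:
```python
from h import *
s=st(); print(yaw(s))
```

```text
t 10.82 p [ 0.4727 -0.1476  0.1054] q [ 9.859e-01 -1.672e-01  3.000e-04 -1.000e-04] F [-4.59  4.16 13.09] T [ 0.87  1.05 -0.08] gap 0.146 j [-0.354 -0.232  1.959  0.     1.413  1.552]
-109.24608449349893
```

carry_out --pt "0 0 0 0 0 0.1 -1" --pt "0 0 0 0 0 0 -1" --pt "0 0 0 0 0 0 -1"

```text
time_s: 11.07
eef_pos: [0.4727, -0.1476, 0.1047]
tcp_rot: [0.986, -0.167, 0.0, -0.0]
force: [-5.3, 4.9, 14.8]
finger_gap: 0.145
```

Run:
```python
from h import *
s=st(); print(yaw(s))
```

```text
t 11.07 p [ 0.4727 -0.1476  0.1047] q [ 9.859e-01 -1.672e-01  4.000e-04 -0.000e+00] F [-5.34  4.89 14.79] T [ 0.89  1.22 -0.07] gap 0.145 j [-0.354 -0.231  1.96   0.     1.412  1.552]
-109.2458213852417
```

carry_out --pt "0 0 0 0 0 0.08 -1" --pt "0 0 0 0 0 0 -1" --pt "0 0 -3 0 0 0 -1" --pt "0 0 -3 0 0 0 -1" --pt "0 0 -3 0 0 0 -1" --pt "0 0 0 0 0 0 -1"

```text
time_s: 11.57
eef_pos: [0.4732, -0.148, 0.1044]
tcp_rot: [0.996, -0.088, 0.001, 0.0]
force: [-2.8, 1.6, 16.0]
finger_gap: 0.144
```

Run:
```python
from h import *
s=st(); print(yaw(s))
```

```text
t 11.57 p [ 0.4732 -0.148   0.1044] q [ 9.962e-01 -8.760e-02  1.200e-03  4.000e-04] F [-2.76  1.59 16.05] T [ 0.29  0.54 -0.05] gap 0.144 j [-0.354 -0.231  1.96  -0.     1.41   1.392]
-100.046558112708
```

carry_out --pt "0 0 -3.5 0 0 0 -1" --pt "0 0 -3.5 0 0 0 -1" --pt "0 0 -3.5 0 0 0 -1" --pt "0 0 -3.5 0 0 0 -1" --pt "0 0 -3.5 0 0 0 -1" --pt "0 0 -3.5 0 0 0 -1" --pt "0 0 0 0 0 0 -1"

```text
time_s: 12.15
eef_pos: [0.4734, -0.1479, 0.1044]
tcp_rot: [0.995, 0.096, 0.001, 0.001]
force: [-0.2, 3.5, 15.0]
finger_gap: 0.149
```

Run:
```python
from h import *
s=st(); print(yaw(s))
snap('wrist','w3')
```

```text
t 12.15 p [ 0.4734 -0.1479  0.1044] q [9.954e-01 9.570e-02 1.400e-03 5.000e-04] F [-0.21  3.53 15.02] T [ 0.49  0.21 -0.07] gap 0.149 j [-0.354 -0.231  1.96   0.     1.409  1.025]
-79.01432857773784
```

View pics/w3.png

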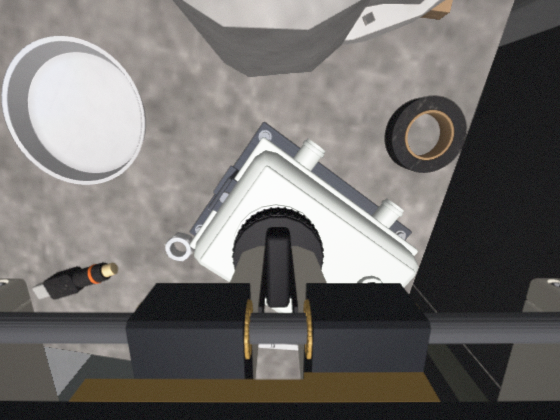

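carry_out --pt "0 0 -3.5 0 0 0 -1" --pt "0 0 -3.5 0 0 0 -1" --pt "0 0 -3.5 0 0 0 -1" --pt "0 0 -3.5 0 0 0 -1" --pt "0 0 -3.5 0 0 0 -1" --pt "0 0 -3.5 0 0 0 -1" --pt "0 0 0 0 0 0 -1" --pt "0 0 0 0 0 -0.2 -1" --pt "0 0 0 0 0 -0.2 -1" --pt "0 0 0 0 0 -0.1 -1" --pt "0 0 0 0 0 0 -1"

```text
time_s: 13.12
eef_pos: [0.4733, -0.1476, 0.1086]
tcp_rot: [0.962, 0.274, 0.001, 0.0]
force: [4.1, 4.0, 7.1]
finger_gap: 0.143
```

Run:
```python
from h import *
s=st(); print(yaw(s))
```

```text
t 13.12 p [ 0.4733 -0.1476  0.1086] q [9.618e-01 2.736e-01 1.100e-03 4.000e-04] F [4.14 4.02 7.08] T [ 0.55 -0.44 -0.04] gap 0.143 j [-3.540e-01 -2.340e-01  1.956e+00  1.000e-03  1.417e+00  6.620e-01]
-58.23949320994338
```

carry_out --pt "0 0 0 0 0 -0.05 -0.4" --pt "0 0 0 0 0 0 -0.4" --pt "0 0 0 0 0 0 -0.4" --pt "0 0 0 0 0 -0.1 -0.4" --pt "0 0 0 0 0 -0.1 -0.4" --pt "0 0 0 0 0 -0.1 -0.4" --pt "0 0 0 0 0 0 -0.4" --pt "0 0 0 0 0 0 -0.4" --pt "0 0 0 0 0 0 -0.4" --pt "0 0 0 0 0 0 -0.4" --pt "0 0 0 0 0 0 -0.4" --pt "0 0 0 0 0 0 -0.4" --newtons 40

```text
time_s: 14.12
eef_pos: [0.4724, -0.1476, 0.1111]
tcp_rot: [0.962, 0.275, -0.0, -0.0]
force: [0.1, -0.2, 0.4]
finger_gap: 0.302
```

carry_out --pt "0 0 0 0 0 0 -0.4" --pt "0 0 0 0 0 0 -0.4" --pt "0 0 0 0 0 0 -0.4" --pt "0 0 0 0 0 0 -0.4" --pt "0 0 0 0 0 0 -0.4" --pt "0 0 0 0 0 0 -0.4" --pt "0 0 0 0 0 0 -0.4" --pt "0 0 0 0 0 0 -0.4"

```text
time_s: 14.78
eef_pos: [0.4725, -0.1477, 0.1112]
tcp_rot: [0.962, 0.275, 0.0, 0.0]
force: [0.3, -0.4, -0.6]
finger_gap: 0.303
```

Run:
```python
from h import *
s=st(); print(yaw(s))
snap('wrist','w4');snap('side','s4')
for c in ['wrist','side']:
  for l in ['pointer','deck','cap']:
    r=robot.landmark_of(l,c); print(c,l,[(round(x['confidence'],2),np.round(x['xyz'],4).tolist()) for x in r[:2]])
```

```text
t 14.78 p [ 0.4725 -0.1477  0.1112] q [0.9616 0.2746 0.     0.    ] F [ 0.29 -0.38 -0.58] T [-0.06  0.16 -0.02] gap 0.303 j [-0.354 -0.236  1.953 -0.     1.424  0.66 ]
-58.121171743820256
wrist pointer [(0.71, [0.4474, -0.1639, 0.1042])]
wrist deck [(0.61, [0.4713, -0.1487, 0.1085]), (0.24, [0.5692, -0.2563, 0.0005])]
wrist cap [(0.58, [0.4736, -0.1456, 0.0881])]
side pointer [(0.87, [0.4503, -0.1622, 0.1058])]
side deck []
side cap [(0.64, [0.4757, -0.1478, 0.0863])]
```

View pics/w4.png

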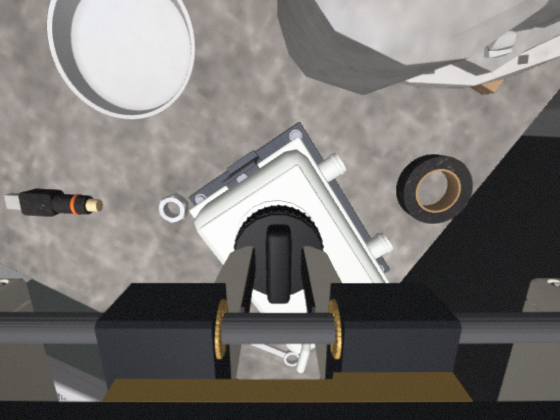

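carry_out --pt "0 0 0 0 0 0.15 -0.4" --pt "0 0 0 0 0 0.1 -0.4" --pt "0 0 0 0 0 0 -1" --pt "0 0 0 0 0 0 -1" --pt "0 0 0 0 0 0 -1" --pt "0 0 0 0 0 0 -1" --pt "0 0 0 0 0 0 -1" --pt "0 0 0 0 0 0 -1" --pt "0 0 0 0 0 0 -1" --pt "0 0 0 0 0 0 -1" --newtons 60

```text
time_s: 16.02
eef_pos: [0.4726, -0.1478, 0.1087]
tcp_rot: [0.962, 0.275, 0.0, 0.0]
force: [2.1, -3.4, -1.0]
finger_gap: 0.144
```

Run:
```python
from h import *
s=st(); print(yaw(s))
```

```text
t 16.02 p [ 0.4726 -0.1478  0.1087] q [9.616e-01 2.746e-01 1.000e-04 2.000e-04] F [ 2.12 -3.36 -1.  ] T [-0.56 -0.25  0.  ] gap 0.144 j [-0.355 -0.234  1.956 -0.     1.42   0.66 ]
-58.124953870425735
```

carry_out --pt "0 0 0 0 0 0.15 -1" --pt "0 0 0 0 0 0.15 -1" --pt "0 0 0 0 0 0.15 -1" --pt "0 0 0 0 0 0.15 -1" --pt "0 0 0 0 0 0 -1" --pt "0 0 0 0 0 0 -1"

```text
time_s: 16.52
eef_pos: [0.4727, -0.1478, 0.1041]
tcp_rot: [0.962, 0.275, 0.0, 0.0]
force: [-6.1, -0.0, 14.7]
finger_gap: 0.143
```

Run:
```python
from h import *
s=st(); print(yaw(s))
```

```text
t 16.52 p [ 0.4727 -0.1478  0.1041] q [9.616e-01 2.746e-01 3.000e-04 3.000e-04] F [-6.15 -0.04 14.72] T [-0.03  1.27  0.01] gap 0.143 j [-0.355 -0.231  1.961 -0.     1.411  0.66 ]
-58.1262736403576
```

carry_out --pt "0 0 -3 0 0 0 -1" --pt "0 0 -3 0 0 0 -1" --pt "0 0 -3 0 0 0 -1" --pt "0 0 -3 0 0 0 -1" --pt "0 0 -3 0 0 0 -1" --pt "0 0 0 0 0 0 -1"

```text
time_s: 17.02
eef_pos: [0.4731, -0.1475, 0.1043]
tcp_rot: [0.917, 0.399, 0.001, 0.0]
force: [-2.5, 3.1, 15.2]
finger_gap: 0.146
```

Run:
```python
from h import *
s=st(); print(yaw(s))
```

```text
t 17.02 p [ 0.4731 -0.1475  0.1043] q [9.168e-01 3.994e-01 9.000e-04 3.000e-04] F [-2.53  3.07 15.17] T [ 0.56  0.68 -0.12] gap 0.146 j [-3.540e-01 -2.310e-01  1.961e+00  1.000e-03  1.410e+00  3.950e-01]
-42.918449165546875
```

carry_out --pt "0 0 -3 0 0 0 -1" --pt "0 0 -3 0 0 0 -1" --pt "0 0 -3 0 0 0 -1" --pt "0 0 -3 0 0 0 -1" --pt "0 0 -3 0 0 0 -1" --pt "0 0 -3 0 0 0 -1" --pt "0 0 -3 0 0 0 -1" --pt "0 0 -3 0 0 0 -1" --pt "0 0 -3 0 0 0 -1" --pt "0 0 -3 0 0 0 -1" --pt "0 0 0 0 0 0 -1"

```text
time_s: 17.93
eef_pos: [0.4731, -0.1474, 0.1043]
tcp_rot: [0.782, 0.623, 0.001, 0.0]
force: [-2.5, 3.2, 16.0]
finger_gap: 0.144
```

Run:
```python
from h import *
s=st(); print(yaw(s))
```

```text
t 17.93 p [ 0.4731 -0.1474  0.1043] q [7.822e-01 6.231e-01 8.000e-04 5.000e-04] F [-2.49  3.23 15.96] T [ 0.59  0.7  -0.04] gap 0.144 j [-3.540e-01 -2.310e-01  1.961e+00  1.000e-03  1.410e+00 -1.290e-01]
-12.918812399576815
```

Now lift gently.

carry_out --pt "0 0 0 0 0 -0.3 -1" --pt "0 0 0 0 0 -0.3 -1" --pt "0 0 0 0 0 -0.3 -1" --pt "0 0 0 0 0 -0.3 -1" --pt "0 0 0 0 0 0 -1"

```text
time_s: 18.35
eef_pos: [0.4724, -0.1476, 0.115]
tcp_rot: [0.783, 0.622, 0.0, -0.0]
force: [-0.2, -1.2, -0.7]
finger_gap: 0.148
```

Run:
```python
from h import *
s=st(); print(yaw(s))
```

```text
t 18.35 p [ 0.4724 -0.1476  0.115 ] q [ 0.7833  0.6217  0.     -0.    ] F [-0.16 -1.19 -0.71] T [-0.09  0.1  -0.  ] gap 0.148 j [-0.354 -0.239  1.949  0.     1.431 -0.125]
-13.119269275107282
```

carry_out --pt "0 0 0 0 0 -0.5 -1" --pt "0 0 0 0 0 -1 -1" --pt "0 0 0 0 0 -1.5 -1" --pt "0 0 0 0 0 -2 -1" --pt "0 0 0 0 0 -2 -1" --pt "0 0 0 0 0 -2 -1" --pt "0 0 0 0 0 -1 -1" --pt "0 0 0 0 0 0 -1" --pt "0 0 0 0 0 0 -1"

```text
time_s: 19.1
eef_pos: [0.4725, -0.1477, 0.2145]
tcp_rot: [0.783, 0.622, 0.0, 0.0]
force: [-0.4, 0.2, -2.6]
finger_gap: 0.145
```

Run:
```python
from h import *
s=st(); print(yaw(s))
snap('wrist','w5');snap('side','s5');snap('top','t5')
for c in ['wrist','side','top']:
  for l in ['dish','nut','cap','tank']:
    r=robot.landmark_of(l,c); print(c,l,[(round(x['confidence'],2),np.round(x['xyz'],4).tolist()) for x in r[:2]])
```

```text
t 19.1 p [ 0.4725 -0.1477  0.2145] q [7.833e-01 6.217e-01 1.000e-04 1.000e-04] F [-0.42  0.17 -2.63] T [-0.08  0.11 -0.03] gap 0.145 j [-0.354 -0.283  1.823 -0.     1.601 -0.125]
-13.124834341229008
wrist dish [(0.95, [0.5261, 0.0289, -0.0001])]
wrist nut [(0.48, [0.4278, -0.0621, 0.0012]), (0.22, [0.5697, -0.256, -0.0023])]
wrist cap [(0.98, [0.4761, -0.1464, 0.1934])]
wrist tank []
side dish [(0.64, [0.5261, 0.0295, 0.0016])]
side nut [(0.62, [0.4248, -0.0621, 0.0011])]
side cap [(0.87, [0.4718, -0.1469, 0.1908])]
side tank [(0.65, [0.4629, -0.1693, -0.005])]
top dish [(0.87, [0.5275, 0.029, 0.002])]
top nut [(0.38, [0.4229, -0.0618, 0.0014])]
top cap []
top tank [(0.6, [0.4633, -0.1711, -0.0006])]
```

View pics/w5.png

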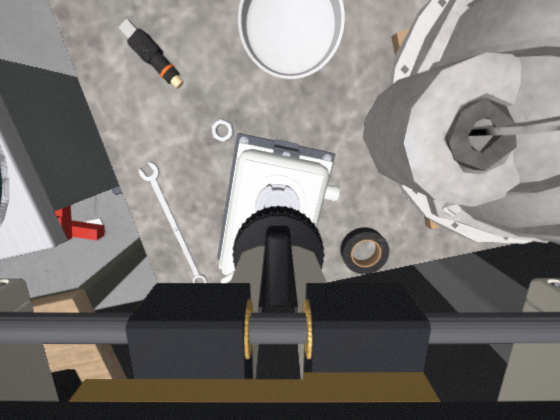

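View pics/s5.png

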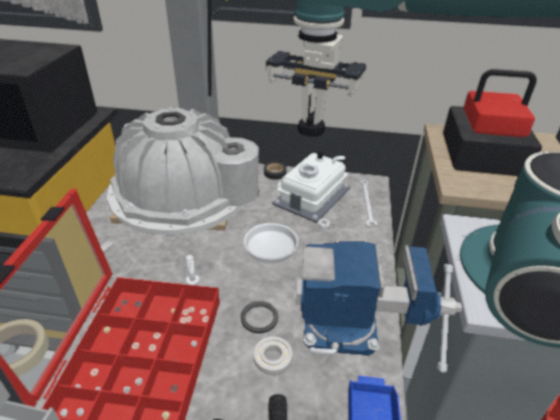

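carry_out --pt "0 0 -7 0 0 0 -1" --pt "0 0 -7 0 0 0 -1" --pt "0 0 -7 0 0 0 -1" --pt "0 0 0 2.1 0.97 0 -1" --pt "0 0 0 2.1 0.97 0 -1" --pt "0 0 0 2.1 0.97 0 -1" --pt "0 0 0 2.1 0.97 0 -1" --pt "0 0 0 2.1 0.97 0 -1" --pt "0 0 0 2.1 0.97 0 -1" --pt "0 0 0 2.1 0.97 0 -1" --pt "0 0 0 2.1 0.97 0 -1"

```text
time_s: 20.77
eef_pos: [0.5265, 0.0305, 0.2147]
tcp_rot: [0.657, 0.754, 0.0, 0.0]
force: [0.7, -0.3, -1.1]
finger_gap: 0.147
```

carry_out --pt "0 0 0 0 0 2 -1" --pt "0 0 0 0 0 3 -1" --pt "0 0 0 0 0 3 -1" --pt "0 0 0 0 0 3 -1" --pt "0 0 0 0 0 2 -1" --pt "0 0 0 0 0 1 -1" --pt "0 0 0 0 0 0 -1" --pt "0 0 0 0 0 0 -1"

```text
time_s: 21.43
eef_pos: [0.5266, 0.0293, 0.0754]
tcp_rot: [0.657, 0.754, 0.0, 0.0]
force: [-0.3, -0.6, -0.9]
finger_gap: 0.145
```

Run:
```python
from h import *
s=st(); print(yaw(s))
snap('wrist','w6');snap('side','s6');snap('top','t6')
for c in ['wrist','side','top']:
  for l in ['dish','cap']:
    r=robot.landmark_of(l,c); print(c,l,[(round(x['confidence'],2),np.round(x['xyz'],4).tolist()) for x in r[:2]])
```

```text
t 21.43 p [0.5266 0.0293 0.0754] q [6.569e-01 7.540e-01 1.000e-04 1.000e-04] F [-0.28 -0.63 -0.87] T [-0.01  0.07 -0.04] gap 0.145 j [ 0.007 -0.132  1.924 -0.     1.349 -0.13 ]
7.874318470785517
wrist dish []
wrist cap [(0.78, [0.5264, 0.0312, 0.0566])]
side dish [(0.68, [0.5256, 0.0294, 0.0028])]
side cap [(0.63, [0.5283, 0.0302, 0.0513])]
top dish [(0.67, [0.5285, 0.0294, 0.0016])]
top cap []
```

View pics/s6.png

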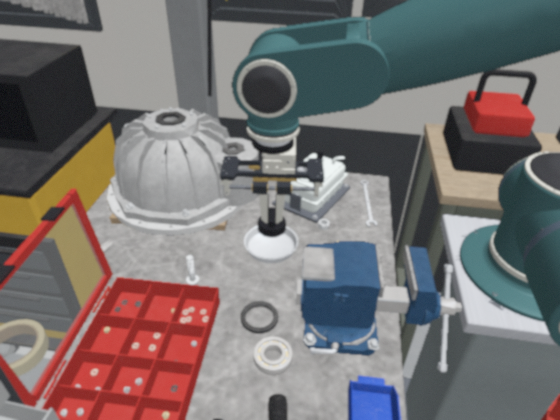

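View pics/w6.png

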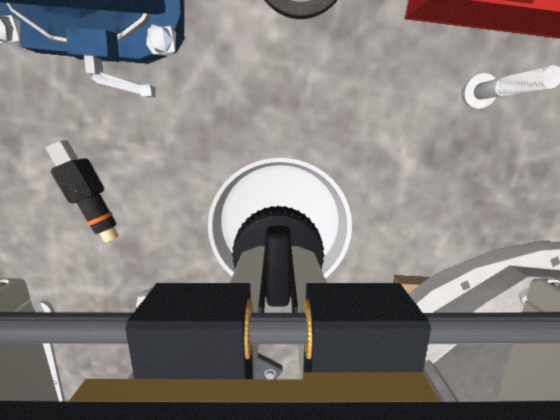

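carry_out --pt "0 0 0 0 0 1.5 -1" --pt "0 0 0 0 0 1.5 -1" --pt "0 0 0 0 0 1 -1" --pt "0 0 0 0 0 0.6 -1" --pt "0 0 0 0 0 0.3 -1" --pt "0 0 0 0 0 0 -1" --pt "0 0 0 0 0 0 -1"

```text
time_s: 22.47
eef_pos: [0.5266, 0.0294, 0.0262]
tcp_rot: [0.657, 0.754, 0.0, 0.0]
force: [0.1, -0.1, -1.5]
finger_gap: 0.143
```

carry_out --pt "0 0 0 0 0 0.1 -1" --pt "0 0 0 0 0 0 -1"

```text
time_s: 22.63
eef_pos: [0.5266, 0.0294, 0.0251]
tcp_rot: [0.657, 0.754, 0.0, 0.0]
force: [-1.0, 0.6, -1.8]
finger_gap: 0.146
```

carry_out --pt "0 0 0 0 0 0.1 -1" --pt "0 0 0 0 0 0 -1" --pt "0 0 0 0 0 0 -1"

```text
time_s: 22.88
eef_pos: [0.5266, 0.0294, 0.0241]
tcp_rot: [0.657, 0.754, 0.0, 0.0]
force: [0.7, -0.1, 1.2]
finger_gap: 0.144
```

carry_out --pt "0 0 0 0 0 0.05 -1" --pt "0 0 0 0 0 0 -1" --pt "0 0 0 0 0 0 -1"

```text
time_s: 23.13
eef_pos: [0.5267, 0.0294, 0.024]
tcp_rot: [0.657, 0.754, 0.0, 0.0]
force: [-2.0, -0.2, 7.7]
finger_gap: 0.146
```

On the floor. Open slightly and rise.

carry_out --pt "0 0 0 0 0 -0.04 -1" --pt "0 0 0 0 0 0 -0.4" --pt "0 0 0 0 0 0 -0.4" --pt "0 0 0 0 0 0 -0.4" --pt "0 0 0 0 0 0 -0.4" --pt "0 0 0 0 0 0 -0.4" --pt "0 0 0 0 0 0 -0.4" --newtons 20

```text
time_s: 23.72
eef_pos: [0.5263, 0.0294, 0.0234]
tcp_rot: [0.657, 0.754, -0.0, -0.0]
force: [0.4, 0.1, 0.4]
finger_gap: 0.301
```

carry_out --pt "0 0 0 0 0 -0.5 -0.4" --pt "0 0 0 0 0 -1 -0.4" --pt "0 0 0 0 0 -2 -0.4" --pt "0 0 0 0 0 -3 -0.4" --pt "0 0 0 0 0 -3 -0.4" --pt "0 0 0 0 0 -3 -0.4" --pt "0 0 0 0 0 -3 -0.4" --pt "0 0 0 0 0 0 -0.4" --pt "0 0 0 0 0 0 -0.4"

```text
time_s: 24.47
eef_pos: [0.527, 0.0294, 0.1811]
tcp_rot: [0.657, 0.754, 0.001, 0.001]
force: [-0.2, 0.2, -0.7]
finger_gap: 0.299
```

Run:
```python
from h import *
s=st(); print(yaw(s))
snap('wrist','w7');snap('side','s7')
for c in ['wrist','side']:
  for l in ['dish','cap','deck','nut','tape','seal']:
    r=robot.landmark_of(l,c); print(c,l,[(round(x['confidence'],2),np.round(x['xyz'],4).tolist()) for x in r[:2]])
```

```text
t 24.47 p [0.527  0.0294 0.1811] q [0.6569 0.754  0.0013 0.0014] F [-0.18  0.21 -0.66] T [-0.05  0.06  0.03] gap 0.299 j [ 0.007 -0.199  1.807 -0.     1.529 -0.13 ]
7.877354402402406
wrist dish []
wrist cap [(0.56, [0.5264, 0.0279, 0.0009])]
wrist deck [(0.66, [0.5266, 0.0278, 0.0237])]
wrist nut [(0.77, [0.4278, -0.0635, -0.0006])]
wrist tape [(0.57, [0.5679, -0.2565, 0.0026])]
wrist seal [(0.45, [0.5284, 0.0288, 0.0016])]
side dish [(0.72, [0.5252, 0.0269, 0.0]), (0.63, [0.5341, 0.0048, 0.0227])]
side cap [(0.87, [0.5277, 0.0317, 0.0018])]
side deck [(0.77, [0.5259, 0.0344, 0.0202])]
side nut [(0.46, [0.4249, -0.0606, 0.0029])]
side tape [(0.62, [0.5688, -0.2511, -0.0016])]
side seal [(0.85, [0.5181, 0.2174, -0.0002])]
```

View pics/w7.png

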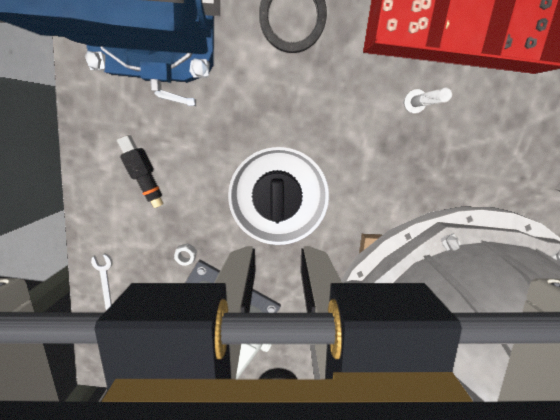

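View pics/s7.png

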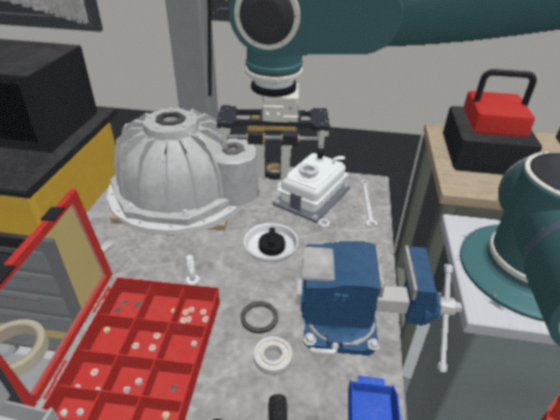

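The wrist picture shows the cap flat in the middle of the dish at about (277,195), grip bar up. The fingers are well clear, and the bystanders are where they were. Handing in.

Run:
```python
from h import *
robot.sign_off(); st()
```

```text
the job is handed in; nothing more can be done
the job is handed in; nothing more can be done
```

I vented and removed the cap, laid it in the steel dish and handed the job in at about 25 s of the 67 s allowed. No verdict is reported.

- **First catch:** The cap turned about 18° unpressed until it stopped. I pressed it down 4–4.5 mm with 15–16 N and turned it another 49° or so into the half-way position.
- **Venting:** There it sprang back up, and I let go of it for over a second. The networks put the pointer at its starting height and about 68° round, which agrees with the wrist angle.
- **Second catch:** I gripped the bar again, pressed about 4.6 mm and turned it another 45°. It then lifted off freely.
- **Placing:** I set it down in the middle of the dish until the floor was felt (about 8 N), let go and raised the gripper.

**Last checks:**
- The cap lies flat, grip bar up, within about 5 mm of the dish's centre, with its lower edge about 1–2 mm above the bench by the networks.
- The dish, nut, tape and seal are where they were, within the measuring error.
- The gripper was about 16 cm clear of everything.

Three readings disagreed, and the pictures show all three to be false:
- The wrist network once called the capped dish "seal".
- It also missed the dish in the last two wrist pictures.
- The side camera gave a second, lower-confidence dish position that was off.

I could not read the cap's press depth directly. I inferred it from the tool height, the force, and the cap passing both catches.

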